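Measure the stone block in the bench caliper

TASK

The round rod has been measured: take it out of the bench caliper and stand it on the round black rubber pad in the tray. Then stand the tall oblong block upright on the caliper's base plate between the opened jaws, its narrow width across the gap, and gently close the sliding jaw by its upright thumb grip, never pushing on the jaw blade itself, until both jaws lie flat against the block with the blade straight. Leave it so, and do not disturb the other things.

Things in the scene. Friction and masses are not known exactly. Their poses are not given: they have to be found in the camera images.
- caliper: Fixed bench caliper: grey base plate 150 (x) x 250 (y) x 10 mm, origin at the centre of its underside; parts stand on its top, z = 10 mm. Steel beam along y at x = 43 to 55 mm, z = 31 to 47 mm. Both jaws reach out from the beam to x = -55 mm, z = 22 to 47 mm. Fixed jaw face: plane y = -60 mm, looks to +y; sliding jaw face: y = -60 mm + gap. All below 57 mm except the thumb grip.
- fixed_jaw: The fixed steel jaw, part of the caliper (its frame is that of the caliper): 115 x 22 x 25 mm, y = -82 to -60 mm.
- jaw_gap (a joint): Gap between the jaw faces, m (0 closed, at most 0.080), of the carriage that slides along the caliper's +y to open. It stays where it is left; about 4 N of friction; pushing the block along the plate takes 1 to 3 N more, then the fixed jaw stops it. The carriage is a steel block x = 33 to 65 mm, z = 22 to 56 mm, from the face to 73 mm behind it (+y).
- thumb (a point): Middle of the top of the carriage's upright black thumb grip, a fin 36 mm (x) by 14 mm (y, along the travel) that stands from z = 56 mm to 105 mm above the bench. At caliper x = 49 mm, y = -20 mm + gap. Pinch it across the travel direction and slide it.
- jaw_tilt (a joint): Tilt of the sliding jaw blade in the carriage about the vertical, rad: 0 straight. A spring of 12 N m/rad, with the pivot at caliper x = 45 mm, 11 mm behind the jaw face, holds it straight; pressing hard on a part tilts it.
- blade: The sliding jaw's steel blade, 90 x 22 x 25 mm, caliper x = -55 to +35 mm, z = 22 to 47 mm. Origin at the pivot, at bench height.
- rod: Grey stone rod, diameter 36 mm, 95 mm tall, standing between the jaws of the caliper close to the fixed jaw at the start; origin at the centre of its underside; about 0.12 kg.
- block: Tall oblong grey stone block, 64 (its x) x 46 (its y) x 90 mm tall, standing in the tray at any yaw; origin at the centre of its underside; about 0.2 kg. The 46 mm is the narrow width to be measured.
- tray: Fixed white tray 210 x 210 mm, walls 5 mm thick and 22 mm high, floor 5 mm above the bench; origin at the centre of its underside. Four places 96 mm apart (two by two) hold block, tube, cube and pad in any order.
- pad: Black round rubber pad, diameter 80 mm, 2 mm thick, fixed in the tray in the only empty place; origin at the centre of its underside, its top is 7 mm above the bench.
- tube: Grey stone tube, 52 mm outside, 32 mm inside, 80 mm tall, standing in the tray; bystander. Origin at the centre of its underside.
- cube: Low grey stone block 50 x 50 x 60 mm tall, standing in the tray; bystander. Origin at the centre of its underside.
- beaker: Small white beaker, diameter 68 mm, 85 mm tall, near the robot; bystander. Origin at the centre of its underside.
- flask: Conical glass flask, diameter 80 mm, 140 mm tall, at the far side; bystander. Origin at the centre of its underside.
- bottle: Brown bottle, diameter 64 mm, 160 mm tall, at the far side; bystander. Origin at the centre of its underside.
- stand: Fixed laboratory stand at the far side: base 90 x 150 x 14 mm with an upright steel post of 12 mm diameter, 248 mm tall, 20 mm beyond the base's centre (+x). Origin at the centre of its underside.
There are look-alikes about, which are no part of the job. What is shaped like the block but purple is not meant.

How it is judged:
By the outcome, as a careful person would: the job done as asked, in the order asked, and still so for the second after the job is handed in, with the robot touching nothing.
It also fails if it takes over 72 s, if anything falls off the work surface, if the arm or the gripper's body presses on something with over 40 N, if the wrist force passes 120 N, or if a joint passes its speed limit or range.

ROBOT

A 6-joint arm with a two-finger parallel gripper is mounted at the origin on the work surface. World frame = base frame: x ahead of the robot, y to its left, z up, the work surface at z = 0. Lengths are in m, angles in rad, forces in N, time in s.
With the tool pointing down it reaches from about 0.375 to 0.9 m from the base axis. Payload 3.1 kg.
Tool frame: the origin (TCP) lies midway between the tips of the shut fingers; the grasp point (between the pads) lies 19 mm behind it (r.pinch_z is the distance from the TCP to the grasp point, in m); z points along the fingers, y is the line along which they close (so a half turn about z gives the same grasp; the last joint's range is limited). The gripper opens to 85 mm and grips with 20 to 120 N. Pads are 22 mm wide; open, the fingers measure 114 mm over their backs; the gripper's body (76 mm by 85 mm) begins 54 mm behind the grasp point. The pads swing forward as they close: fully open they stand 13 mm farther back than shut.
Start: joints at [-1.46, 0.527, 1.433, -0, 1.181, -0.178], TCP at [0.179, -0.599, 0.231] pointing down, gripper open.
Joint ranges: [-3.08, 3.08], [-0.75, 2.2], [0.22, 2.44], [-1.43, 4.57], [0, 2.65], [-2.85, 2.85]. Speed limits (rad/s): [2.79, 2.79, 3.14, 3.14, 3.14, 3.14].

INTERFACE

Orientations are given as a 3x3 rotation matrix whose columns are the frame's x, y, z axes.
In Python, from station import r, camera, order, finder gives the robot as it stands.
- The arm moves only by the shell command python3 -m jog 'ROWS' [FORCE]. ROWS is JSON, one flat list of numbers, 7 for each row, row after row: the turn, a rotation vector about the world's x, y, z in rad, then the shift along the world's x, y, z in cm, then the finger opening in cm, from 0 to 8.54. A call has 1 to 10 rows; each row is the pose to reach, as a shift and turn from the pose commanded when the call began; what a row does not reach only later rows make up. A row lasts 1/10 s, in which the tool goes at most 50 mm and 8.59 degrees, less where a joint would pass 70% of its speed; a pose out of reach is approached as far as the arm can. A call with a gripper value outside its range is refused whole. The fingers move at their own pace and stop on an object; FORCE is the grip in N (left out, the last holds). Time passes only in rows, so rows that repeat a pose let the fingers close. It gives the time, the measured TCP pose, the force, the opening and the grip force at its end, in the units of the state.
- r.get_state(): the state, without advancing time (a new reading comes with each control period).
- camera(name): name is "scene" or "top"; returns a dict with "image" (420x560x3 uint8, red, green, blue), "intrinsics" (3x3 intrinsics, pixels), "k1" (the pictures are not rectified: a ray, as slopes to the right and down, at radius r is drawn at 1 + k1 r^2 times it, then the intrinsics apply), "camera_from_world" (4x4, takes a point from world to camera coordinates). Camera axes: x right, y up, looking along -z (the intrinsics and any distortion apply to the point x, -y, -z); pixel columns grow to the right and rows downward; lengths in m; the calibration is good to about 2 mm. A picture is of the moment at which its call begins. There is no depth.
- order.hand_in(): hands the job in; it is judged then, once.
Trained networks look in a picture, given as the dict that the camera call returned (one of the last four; its "shot" number tells which), for a name from the list of things; names that differ only in an ending like _2 or _b are one class to them, and where a whole thing is asked for, a point or a joint stands for the part that bears it (a point fixed in the world has none). Each returns a list of dicts, best first, with "conf" (0 to 1); they miss things now and then, are a little off and sometimes report something else, mostly with a low value. They report only what shows in the picture. A call takes as long as a camera call. They do not tell look-alikes from the thing itself.
- finder.look_for(query, picture): "point" ([x, y, z] in m, in world coordinates, good to about 4 mm: the middle of the surface that is visible of it).
- finder.silhouettes(query, picture): "pixels" (420x560 bool, what is visible of it).
- finder.place_of(query, picture): "point" ([x, y, z] in m, in world coordinates, good to about 4 mm: a listed point, or the origin of a listed thing).
The state is a dict: "time_s": time; "qpos": joint angles; "qd": joint speeds; "joint_torque": joint torques, N m; "ee_pos": TCP position; "tcp_rot": TCP orientation; "force": force on the tool from outside, world axes, zero at the start; "torque": the same for the moment, N m; "finger_gap": finger opening in m; "grip_force": force on a finger pad.
Only numpy, scipy, OpenCV 4.12 (cv2) and the standard library are available. Lean on these libraries where they do the work, as an engineer would, in place of code of your own. Each camera call takes 0.05 s, during which the arm holds its last target. There are 200 camera calls.

## Working session

There is one attempt and no reset: what is moved stays moved. The work goes in short steps, Python scripts to look and compute and a shell command to move; the robot and the scene stay as the last step left them, time stands still between calls to the robot, and variables do not carry over. Pictures are saved under pics/ and viewed, at most 10 in all, crops included, and the job is handed in when it is done.

```bash
ls; mkdir -p pics; cat > h.py <<'E'
import numpy as np, cv2
from station import r, camera, order, finder
def pix(c,P):
    P=np.atleast_2d(P).astype(float); q=(c["camera_from_world"]@np.c_[P,np.ones(len(P))].T).T
    a=np.c_[q[:,0]/-q[:,2],-q[:,1]/-q[:,2]]; a=a*(1+c["k1"]*(a**2).sum(1))[:,None]
    K=np.array(c["intrinsics"]); return a@K[:2,:2].T+K[:2,2]
def world(c,uv,z):
    "pixel -> world at height z"
    K=np.array(c["intrinsics"]); d=(np.array(uv,float)-K[:2,2])/[K[0,0],K[1,1]]; a=d.copy()
    for _ in range(30): a=d/(1+c["k1"]*(a@a))
    T=np.array(c["camera_from_world"]); ray=T[:3,:3].T@np.array([a[0],-a[1],-1]); o=-T[:3,:3].T@T[:3,3]
    return o+ray*(z-o[2])/ray[2]
E
cat > a.py <<'E'
from h import *
np.set_printoptions(precision=4,suppress=True)
for n in ("top","scene"):
    c=camera(n); cv2.imwrite(f"pics/{n}0.png",c["image"][:,:,::-1])
    for q in ["caliper","thumb","blade","rod","block","tray","pad","tube","cube","beaker","flask","bottle","stand"]:
        print(n,q,[(np.round(d["point"],3).tolist(),round(d["conf"],2),pix(c,d["point"])[0].round().tolist()) for d in finder.place_of(q,c)[:3]])
s=r.get_state(); print(s["time_s"],s["ee_pos"],s["tcp_rot"],s["finger_gap"],r.pinch_z)
E
python3 a.py
```

```text
pics
top caliper [([0.553, -0.211, -0.001], 0.94, [385.0, 219.0])]
top thumb [([0.613, -0.192, 0.111], 0.97, [392.0, 182.0])]
top blade [([0.756, -0.19, 0.001], 0.74, [375.0, 124.0]), ([0.6, -0.215, 0.002], 0.71, [388.0, 197.0]), ([0.528, 0.209, -0.003], 0.18, [184.0, 226.0])]
top rod [([0.519, -0.239, 0.007], 0.73, [400.0, 236.0])]
top block [([0.339, 0.193, 0.001], 0.88, [186.0, 320.0]), ([0.48, 0.244, 0.006], 0.74, [164.0, 249.0])]
top tray [([0.529, 0.211, -0.002], 0.59, [183.0, 226.0])]
top pad [([0.489, 0.148, 0.002], 0.64, [212.0, 246.0])]
top tube [([0.576, 0.258, 0.01], 0.7, [159.0, 202.0])]
top cube [([0.58, 0.159, 0.005], 0.72, [208.0, 202.0]), ([0.599, -0.218, -0.002], 0.6, [388.0, 197.0])]
top beaker [([0.397, -0.006, 0.001], 0.57, [285.0, 293.0])]
top flask [([0.762, 0.183, 0.001], 0.57, [201.0, 117.0])]
top bottle [([0.759, -0.188, 0.002], 0.79, [374.0, 123.0])]
top stand [([0.792, -0.006, 0.003], 0.62, [290.0, 106.0])]
scene caliper [([0.558, -0.208, -0.0], 0.89, [221.0, 167.0])]
scene thumb [([0.614, -0.188, 0.103], 0.95, [200.0, 157.0])]
scene blade [([0.599, -0.215
[... 308 characters left out ...]
 ([0.402, -0.006, -0.0], 0.3, [334.0, 179.0])]
scene pad [([0.492, 0.152, 0.004], 0.83, [363.0, 249.0])]
scene tube [([0.576, 0.256, 0.004], 0.89, [378.0, 315.0])]
scene cube [([0.58, 0.162, 0.007], 0.61, [338.0, 281.0])]
scene beaker [([0.398, -0.007, -0.002], 0.85, [335.0, 178.0]), ([0.556, -0.209, -0.0], 0.39, [221.0, 166.0])]
scene flask [([0.763, 0.177, -0.003], 0.66, [274.0, 358.0]), ([0.76, -0.187, 0.001], 0.61, [152.0, 227.0])]
scene bottle [([0.757, -0.188, -0.0], 0.85, [153.0, 226.0])]
scene stand [([0.784, -0.007, -0.005], 0.66, [199.0, 295.0])]
1.4 [ 0.1786 -0.5989  0.2313] [[ 0.9583  0.2857  0.    ]
 [ 0.2857 -0.9583  0.    ]
 [ 0.      0.     -1.    ]] 0.0854269337765509 0.0187
```

View pics/top0.png

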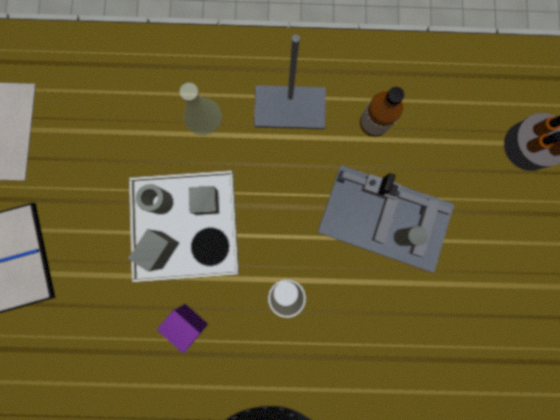

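View pics/scene0.png

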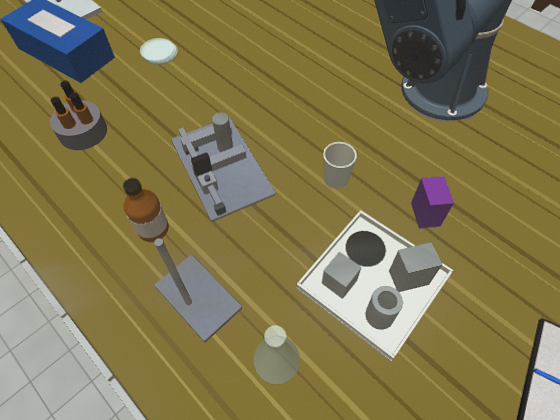

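Top view: caliper plate centred near (385,219), rod (417,236), grip (390,183). In the tray (183,226) are the grey block (155,247) and the pad (210,246). The purple look-alike stands at (182,328). Next I fit the poses with silhouettes.

```bash
cat > fit.py <<'E'
from h import *
from scipy.optimize import minimize
S=4
def box(x0,x1,y0,y1,z0,z1): return np.array([[x,y,z] for x in(x0,x1) for y in(y0,y1) for z in(z0,z1)])/1e3
def cyl(d,h):
    a=np.linspace(0,2*np.pi,24,False); return [np.r_[np.c_[d/2*np.cos(a),d/2*np.sin(a),0*a],np.c_[d/2*np.cos(a),d/2*np.sin(a),0*a+h]]/1e3]
def cal(gap):
    g=gap*1e3-60
    return [box(-75,75,-125,125,0,10),box(43,55,-115,115,31,47),box(-55,55,-82,-60,10,47),box(-55,35,g,g+22,22,47),box(33,65,g,g+73,22,56),box(31,67,g+33,g+47,56,105)]
def mask(c,boxes,x,y,w,z):
    m=np.zeros((420*S,560*S),np.uint8); R=np.array([[np.cos(w),-np.sin(w),0],[np.sin(w),np.cos(w),0],[0,0,1]])
    for b in boxes:
        p=pix(c,b@R.T+[x,y,z]); h=cv2.convexHull(((p+.5)*S-.5).astype(np.float32))
        cv2.fillPoly(m,[np.round(h*16).astype(np.int32)],1,shift=4)
    return cv2.resize(m.astype(np.float32),(560,420),interpolation=cv2.INTER_AREA)
def sil(q,c,p0,zc):
    "silhouette holding/nearest the expected centre"
    u=pix(c,p0+np.array([0,0,zc]))[0]; best=None
    for d in finder.silhouettes(q,c):
        ys,xs=np.nonzero(d["pixels"]); dd=np.hypot(xs.mean()-u[0],ys.mean()-u[1])
        if best is None or dd<best[0]: best=(dd,d["pixels"])
    return best[1].astype(np.float32) if best and best[0]<20 else None
def fit(shape,views,p0,z,ign=None):
    def f(p):
        sh=shape(p[3]) if len(p)>3 else shape; e=0
        for i,(c,m) in enumerate(views):
            w=1 if ign is None or ign[i] is None else 1-ign[i]
            k=mask(c,sh,*p[:3],z); e+=(np.abs(k-m)*w).sum()/(m.sum()+1)
        return e
    st=np.array([.006,.006,.12]+[.008]*(len(p0)-3)); best=None
    for _ in range(2):
        sim=np.r_[[p0],p0+np.diag(st)]; o=minimize(f,p0,method="Nelder-Mead",options=dict(initial_simplex=sim,xatol=1e-4,fatol=1e-4)); p0=o.x; st=-st/2
    return o.x,o.fun/len(views)
E
cat > b.py <<'E'
from fit import *
np.set_printoptions(precision=4,suppress=True)
C=[camera("top"),camera("scene")]
def views(q,p,zc): return [(c,m) for c in C for m in [sil(q,c,np.array(p),zc)] if m is not None]
rv=views("rod",[.517,-.238,.01],.05); print("rod",len(rv)); R=cyl(36,95)
print(fit(R,rv,np.array([.517,-.238,0]),.01),[fit(R,[v],np.array([.517,-.238,0]),.01)[0][:2] for v in rv])
bv=views("block",[.48,.244,.005],.045); print("block",len(bv)); B=[box(-32,32,-23,23,0,90)]
for w in np.arange(0,3.1,.5):
    print(w,fit(B,bv,np.array([.48,.244,w]),.005))
cv=views("caliper",[.555,-.21,0],.03); print("cal",len(cv)); ign=[sil("rod",v[0],np.array([.517,-.238,.01]),.05) for v in cv]
p,e=fit(cal,cv,np.array([.555,-.21,-.28,.055]),0,ign); print(p,e,[fit(cal,[v],p,0,[i]) for v,i in zip(cv,ign)])
pv=views("pad",[.49,.15,.005],0); print("pad",len(pv)); P=cyl(80,2)
print(fit(P,pv,np.array([.49,.15,0]),.005))
# caliper coords of rod, thumb
print(r.get_state()["time_s"])
im=np.hstack([cv2.resize(C[0]["image"][155:285,310:460],None,fx=2.6,fy=2.6),cv2.resize(C[0]["image"][160:290,110:260],None,fx=2.6,fy=2.6)])
def dr(shape,p,z,off,x):
    for b in shape:
        w=p[2];Rm=np.array([[np.cos(w),-np.sin(w),0],[np.sin(w),np.cos(w),0],[0,0,1]])
        h=cv2.convexHull((((pix(C[0],b@Rm.T+[p[0],p[1],z])-off+.5)*2.6)+[x,0]).astype(np.float32)); cv2.polylines(im,[h.astype(int)],True,(255,0,0),1)
im=np.ascontiguousarray(im); dr(cal(p[3]),p,0,[310,155],0)
q=min((fit(B,bv,np.array([.48,.244,w]),.005) for w in np.arange(0,3.1,.5)),key=lambda t:t[1])[0]; dr(B,q,.005,[110,160],390)
cv2.imwrite("pics/fit.png",im[:,:,::-1])
E
python3 b.py
```

```text
rod 2
(array([ 0.5168, -0.24  ,  0.0651]), np.float64(0.12480060756206512)) [array([ 0.5165, -0.2403]), array([ 0.5172, -0.2393])]
block 2
0.0 (array([ 0.4781,  0.2488, -0.5306]), np.float64(0.059386663138866425))
0.5 (array([0.4776, 0.249 , 0.572 ]), np.float64(0.297366201877594))
1.0 (array([0.4775, 0.2487, 0.6563]), np.float64(0.2969015836715698))
1.5 (array([0.4781, 0.2494, 1.5717]), np.float64(0.31335151195526123))
2.0 (array([0.4782, 0.2487, 2.6   ]), np.float64(0.059475257992744446))
2.5 (array([0.4782, 0.2487, 2.6115]), np.float64(0.060332223773002625))
3.0 (array([0.4782, 0.2489, 2.6109]), np.float64(0.05972149223089218))
cal 2
[ 0.5558 -0.2083 -0.3102  0.0551] 0.03316306322813034 [(array([ 0.555 , -0.209 , -0.3137,  0.0559]), np.float64(0.026341449469327927)), (array([ 0.5569, -0.2081, -0.3105,  0.0602]), np.float64(0.03145504370331764))]
pad 2
(array([0.488 , 0.1528, 0.1328]), np.float64(0.06621503084897995))
2.0
```

View pics/fit.png

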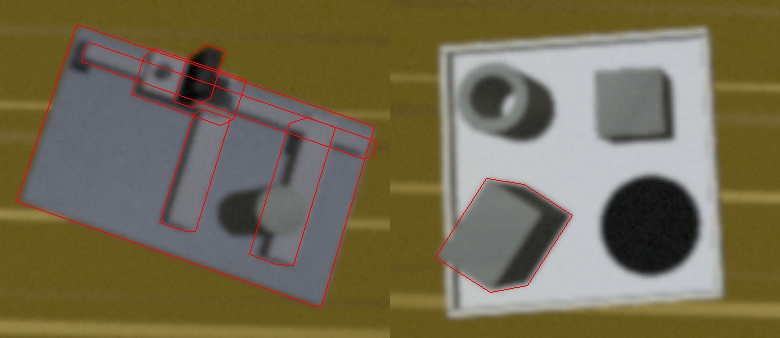

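```bash
cat > rel.py <<'E'
import numpy as np
from scipy.spatial.transform import Rotation as Ro
w=-.312; cx,cy=.5556,-.2085
def C(x,y): return np.array([cx+x*np.cos(w)-y*np.sin(w), cy+x*np.sin(w)+y*np.cos(w)])
def inv(p): d=np.array(p)-[cx,cy]; return np.array([d[0]*np.cos(w)+d[1]*np.sin(w),-d[0]*np.sin(w)+d[1]*np.cos(w)])
E
python3 -c "
from rel import *
print('rod in cal',inv([.5168,-.24]),'thumb',C(.049,.035),'blk',C(-.005,-.030), 'tool yaw y', np.arctan2(-.9583,.2857))"
```

```text
rod in cal [-0.02725747 -0.04188938] thumb [ 0.61297805 -0.19023092] blk [ 0.54163251 -0.23551683] tool yaw y -1.281054073601124
```

The overlays match the plate, jaws and block closely. The rod touches the fixed jaw at caliper (-27,-42) mm, and the gap is about 55 mm. Now I move above the rod.

```bash
python3 -m jog '[0,0,0.14,4.8,5.1,0,8.5, 0,0,0.28,9.6,10.2,0,8.5, 0,0,0.42,14.4,15.3,0,8.5, 0,0,0.56,19.2,20.4,0,8.5, 0,0,0.7,24,25.5,0,8.5, 0,0,0.84,28.8,30.6,-2,8.5, 0,0,0.969,33.8,35.9,-5,8.5, 0,0,0.969,33.8,35.9,-7,8.5, 0,0,0.969,33.8,35.9,-7,8.5, 0,0,0.969,33.8,35.9,-7,8.5]' 30
```

```text
time_s: 3.0
ee_pos: [0.5154, -0.2413, 0.1624]
tcp_rot: [[0.307, 0.952, 0.001], [0.952, -0.307, -0.001], [-0.0, 0.001, -1.0]]
force: [0.2, -0.6, -0.3]
finger_gap: 0.085
grip_force: 0.0
```

```bash
python3 -m jog '[0,0,0,0,0,-3,8.5, 0,0,0,0,0,-6,8.5, 0,0,0,0,0,-8.5,8.5, 0,0,0,0,0,-9.9,8.5, 0,0,0,0,0,-9.9,8.5, 0,0,0,0,0,-9.9,3, 0,0,0,0,0,-9.9,3, 0,0,0,0,0,-9.9,3, 0,0,0,0,0,-9.9,3, 0,0,0,0,0,-9.9,3]' 30
```

```text
time_s: 4.0
ee_pos: [0.5147, -0.2433, 0.065]
tcp_rot: [[0.307, 0.952, 0.002], [0.952, -0.307, -0.002], [-0.001, 0.002, -1.0]]
force: [-0.3, 0.1, 5.8]
finger_gap: 0.0356
grip_force: 30.6
```

```bash
python3 -m jog '[0,0,0,0,0,0,3, 0,0,0,0,0,0,3, 0,0,0,0,0,0,3, 0,0,0,0,0,0,3]' 30
```

```text
time_s: 4.4
ee_pos: [0.5147, -0.2433, 0.065]
tcp_rot: [[0.307, 0.952, 0.002], [0.952, -0.307, -0.002], [-0.001, 0.002, -1.0]]
force: [-0.7, -0.8, 5.9]
finger_gap: 0.0352
grip_force: 30.7
```

```bash
python3 -m jog '[0,0,0,0,0,1,3, 0,0,0,0,0,3,3, 0,0,0,0,0,6,3, 0,0,0,0,0,9,3, 0,0,0,0,0,12,3, 0,0,0,0,2,12,3, 0,0,0,0,5,12,3]' 30; python3 -m jog '[0,0,0,0,4,0,3, 0,0,0,0,8,0,3, 0,0,0,-1,12,0,3, 0,0,0,-1,16,0,3, 0,0,0,-1,20,0,3, 0,0,0,-2,24,0,3, 0,0,0,-2,28,0,3, 0,0,0,-2.5,32,0,3, 0,0,0,-2.9,34.3,0,3, 0,0,0,-2.9,34.3,0,3]' 30;  python3 -m jog '[0,0,0,0,0,0,3, 0,0,0,0,0,0,3, 0,0,0,0,0,0,3]' 30
```

```text
time_s: 5.1
ee_pos: [0.5143, -0.193, 0.1846]
tcp_rot: [[0.309, 0.951, 0.002], [0.951, -0.309, -0.001], [-0.001, 0.002, -1.0]]
force: [0.4, 1.0, -1.3]
finger_gap: 0.0354
grip_force: 30.5
time_s: 6.1
ee_pos: [0.482, 0.1536, 0.1827]
tcp_rot: [[0.302, 0.953, -0.004], [0.953, -0.302, 0.001], [-0.0, -0.004, -1.0]]
force: [0.4, 0.4, -1.4]
finger_gap: 0.0353
grip_force: 30.4
time_s: 6.4
ee_pos: [0.485, 0.1494, 0.1835]
tcp_rot: [[0.308, 0.951, -0.001], [0.951, -0.308, -0.0], [-0.0, -0.001, -1.0]]
force: [0.6, -0.6, -1.2]
finger_gap: 0.0354
grip_force: 30.4
```

```bash
cat > c.py <<'E'
from fit import *
np.set_printoptions(precision=4,suppress=True)
s=r.get_state(); t=s["ee_pos"]; print(s["time_s"],t)
C=[camera("top"),camera("scene")]
for c in C:
    ms=finder.silhouettes("rod",c)
    print([(round(d["conf"],2),int(d["pixels"].sum()),np.argwhere(d["pixels"]).mean(0)[::-1].round()) for d in ms],pix(c,[t[0],t[1],t[2]-.0]))
    print(finder.place_of("rod",c))
cv2.imwrite("pics/c.png",np.hstack([C[0]["image"][130:330,100:320],C[1]["image"][120:320,260:480]])[:,:,::-1])
E
python3 c.py
```

```text
6.4 [0.485  0.1494 0.1835]
[(0.42, 103, array([204., 247.]))] [[192.0758 247.5472]]
[{'point': [0.4865, 0.1552, 0.126], 'conf': 0.55}]
[(0.75, 1194, array([338., 165.])), (0.65, 778, array([383., 204.])), (0.45, 6929, array([371., 290.]))] [[380.593  196.1042]]
[{'point': [0.5984, -0.2163, -0.0031], 'conf': 0.74}, {'point': [0.4866, 0.153, 0.1289], 'conf': 0.69}]
```

```bash
python3 -m jog '[0,0,0,0.1,0,-3,3, 0,0,0,0.2,0,-6,3, 0,0,0,0.2,0,-8.5,3, 0,0,0,0.2,0,-10,3, 0,0,0,0.2,0,-11,3, 0,0,0,0.2,0,-11.4,3, 0,0,0,0.2,0,-11.7,3, 0,0,0,0.2,0,-11.7,3, 0,0,0,0.2,0,-11.7,3]' 30
```

```text
time_s: 7.6
ee_pos: [0.4875, 0.1504, 0.0674]
tcp_rot: [[0.307, 0.952, 0.001], [0.952, -0.307, 0.0], [0.001, 0.001, -1.0]]
force: [-0.3, -0.4, -0.7]
finger_gap: 0.0354
grip_force: 30.4
```

```bash
python3 -m jog '[0,0,0,0,0,-0.2,3, 0,0,0,0,0,-0.4,3, 0,0,0,0,0,-0.4,3]' 30; python3 -m jog '[0,0,0,0,0,-0.1,3, 0,0,0,0,0,-0.1,3]' 30
```

```text
time_s: 7.9
ee_pos: [0.4869, 0.1503, 0.0627]
tcp_rot: [[0.307, 0.952, -0.0], [0.952, -0.307, 0.0], [-0.0, -0.0, -1.0]]
force: [0.4, -0.2, -1.2]
finger_gap: 0.0353
grip_force: 30.4
time_s: 8.1
ee_pos: [0.4871, 0.1503, 0.062]
tcp_rot: [[0.307, 0.952, 0.0], [0.952, -0.307, 0.0], [0.0, 0.0, -1.0]]
force: [-0.3, -0.5, 1.0]
finger_gap: 0.0354
grip_force: 30.5
```

```bash
python3 -m jog '[0,0,0,0,0,-0.05,3.6, 0,0,0,0,0,-0.05,4, 0,0,0,0,0,-0.05,5, 0,0,0,0,0,-0.05,5.2, 0,0,0,0,0,0,5.2, 0,0,0,0,0,1,5.2, 0,0,0,0,0,4,5.2, 0,0,0,0,0,8,5.2, 0,0,0,0,0,12,5.2, 0,0,0,0,-4,14,8]' 30
```

```text
time_s: 9.1
ee_pos: [0.4887, 0.1129, 0.2058]
tcp_rot: [[0.302, 0.953, 0.007], [0.953, -0.302, 0.001], [0.004, 0.007, -1.0]]
force: [1.2, -1.4, -0.1]
finger_gap: 0.065
grip_force: 0.0
```

```bash
python3 -m jog '[0,0,0,1.5,-4,0,8.5, 0,0,0,3,-8,0,8.5, 0,0,0,4.5,-12,0,8.5, 0,0,0,6,-16,0,8.5, 0,0,0,8,-20,0,8.5, 0,0,0,10,-24,0,8.5, 0,0,0,12,-28,0,8.5, 0,0,0,12.5,-30,-1,8.5, 0,0,0,12.5,-30,-2,8.5, 0,0,0,12.5,-30,-2,8.5]' 30; python3 -m jog '[0,0,0,0,0,0,8.5]' 30; python3 c.py
```

```text
time_s: 10.1
ee_pos: [0.6095, -0.1882, 0.1794]
tcp_rot: [[0.308, 0.951, -0.006], [0.952, -0.308, 0.004], [0.002, -0.006, -1.0]]
force: [-0.6, 0.5, -0.9]
finger_gap: 0.0849
grip_force: 0.0
time_s: 10.2
ee_pos: [0.6106, -0.1876, 0.181]
tcp_rot: [[0.306, 0.952, -0.003], [0.952, -0.306, 0.002], [0.001, -0.003, -1.0]]
force: [-0.1, 0.1, -0.3]
finger_gap: 0.0853
grip_force: 0.0
10.2 [ 0.6106 -0.1876  0.181 ]
[(0.69, 411, array([204., 246.]))] [[401.6013 175.8316]]
[{'point': [0.4907, 0.1554, 0.0016], 'conf': 0.81}, {'point': [0.3974, -0.0049, -0.0001], 'conf': 0.52}]
[(0.71, 499, array([227., 158.])), (0.65, 751, array([369., 236.]))] [[194.2617 129.4815]]
[{'point': [0.7884, -0.0036, -0.0014], 'conf': 0.72}]
```

View pics/c.png

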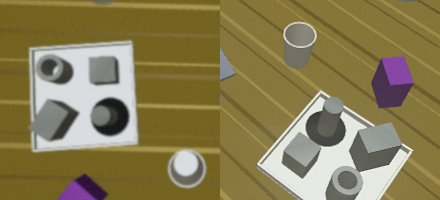

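The rod is standing on the pad, crop pixel (108,115) in the top half. Next I descend on the thumb grip.

```bash
python3 -m jog '[0,0,0,0.2,0,-3,8.5, 0,0,0,0.2,0,-6,8.5, 0,0,0,0.2,0,-8.5,8.5, 0,0,0,0.2,0,-10.5,8.5, 0,0,0,0.2,0,-11.3,8.5, 0,0,0,0.2,0,-11.3,8.5, 0,0,0,0.2,0,-11.3,8.5]' 30
```

```text
time_s: 11.2
ee_pos: [0.6147, -0.1899, 0.0696]
tcp_rot: [[0.307, 0.952, 0.002], [0.952, -0.307, -0.001], [-0.0, 0.002, -1.0]]
force: [0.4, 0.7, 1.3]
finger_gap: 0.0851
grip_force: 0.0
```

```bash
python3 -m jog '[0,0,0,-0.1,0,0,3, 0,0,0,-0.1,0,0,3, 0,0,0,-0.1,0,0,3, 0,0,0,-0.1,0,0,3, 0,0,0,-0.1,0,0,3, 0,0,0,-0.1,0,0,3]' 30; python3 -m jog '[0,0,0,0.12,0.38,0,3, 0,0,0,0.25,0.76,0,3, 0,0,0,0.37,1.14,0,3, 0,0,0,0.5,1.5,0,3, 0,0,0,0.61,1.9,0,3, 0,0,0,0.61,1.9,0,3, 0,0,0,0.61,1.9,0,3]' 30
```

```text
time_s: 11.8
ee_pos: [0.6133, -0.1899, 0.0695]
tcp_rot: [[0.307, 0.952, 0.001], [0.952, -0.307, -0.0], [-0.0, 0.001, -1.0]]
force: [0.7, 0.7, 6.0]
finger_gap: 0.0355
grip_force: 33.1
time_s: 12.5
ee_pos: [0.6192, -0.1714, 0.0695]
tcp_rot: [[0.307, 0.952, 0.0], [0.952, -0.307, -0.001], [-0.001, 0.001, -1.0]]
force: [-1.4, -1.9, 4.9]
finger_gap: 0.0354
grip_force: 33.3
```

```bash
python3 -m jog '[0,0,0,0,0,0,5, 0,0,0,0,0,0,7, 0,0,0,0,0,0,8.5, 0,0,0,0,0,2,8.5, 0,0,0,0,0,6,8.5, 0,0,0,0,0,10,8.5, 0,0,0,0,0,13,8.5, 0,0,-0.05,-1,4,13,8.5, 0,0,-0.1,-2,8,13,8.5, 0,0,-0.15,-3,12,13,8.5]' 30; python3 -m jog '[0,0,-0.05,-1.5,4,0,8.5, 0,0,-0.07,-3,8,0,8.5, 0,0,-0.07,-4.5,12,0,8.5, 0,0,-0.07,-6,16,0,8.5, 0,0,-0.07,-7.5,20,0,8.5, 0,0,-0.07,-9,24,0,8.5, 0,0,-0.07,-10.5,28,0,8.5, 0,0,-0.07,-11.2,30,-2,8.5, 0,0,-0.07,-11.2,30,-4,8.5, 0,0,-0.07,-11.2,30,-4,8.5]' 30; python3 -m jog '[0,0,0,0,0,0,8.5, 0,0,0,0,0,0,8.5]'; python3 - <<'E'
from fit import *
C=[camera("top"),camera("scene")]; np.set_printoptions(precision=4,suppress=True)
cv=[(c,m) for c in C for m in [sil("caliper",c,np.array([.556,-.208,0]),.03)] if m is not None]
p,e=fit(cal,cv,np.array([.5556,-.2085,-.312,.075]),0); print(len(cv),p,e,[fit(cal,[v],p,0) for v in cv])
E
```

```text
time_s: 13.5
ee_pos: [0.5886, -0.0497, 0.1989]
tcp_rot: [[0.449, 0.894, 0.001], [0.894, -0.449, 0.0], [0.0, 0.0, -1.0]]
force: [0.4, 0.7, -0.4]
finger_gap: 0.0847
grip_force: 0.0
time_s: 14.5
ee_pos: [0.4746, 0.2496, 0.1564]
tcp_rot: [[0.506, 0.863, -0.006], [0.863, -0.506, -0.002], [-0.004, -0.004, -1.0]]
force: [-0.1, -0.7, -0.9]
finger_gap: 0.085
grip_force: 0.0
time_s: 14.7
ee_pos: [0.478, 0.249, 0.1595]
tcp_rot: [[0.508, 0.861, 0.002], [0.861, -0.508, 0.0], [0.001, 0.001, -1.0]]
force: [0.3, -0.8, 0.3]
finger_gap: 0.0852
grip_force: 0.0
2 [ 0.5558 -0.2091 -0.3174  0.0746] 0.033413659781217575 [(array([ 0.5553, -0.209 , -0.314 ,  0.0748]), np.float64(0.022638950496912003)), (array([ 0.557 , -0.2086, -0.3211,  0.0768]), np.float64(0.04005354270339012))]
```

```bash
python3 -m jog '[0,0,0,0,0,-3,8.5, 0,0,0,0,0,-6,8.5, 0,0,0,0,0,-8.5,8.5, 0,0,0,0,0,-10,8.5, 0,0,0,0,0,-10.4,8.5, 0,0,0,0,0,-10.4,8.5, 0,0,0,0,0,-10.4,8.5]' 40; python3 -m jog '[0,0,0,0,0,0,5, 0,0,0,0,0,0,5, 0,0,0,0,0,0,5, 0,0,0,0,0,0,5, 0,0,0,0,0,0,5]' 40
```

```text
time_s: 15.6
ee_pos: [0.4779, 0.2494, 0.0556]
tcp_rot: [[0.507, 0.862, 0.002], [0.862, -0.507, 0.0], [0.001, 0.001, -1.0]]
force: [-0.2, -0.3, 0.5]
finger_gap: 0.0852
grip_force: 0.0
time_s: 16.1
ee_pos: [0.4779, 0.2495, 0.0559]
tcp_rot: [[0.507, 0.862, 0.002], [0.862, -0.507, 0.001], [0.002, 0.001, -1.0]]
force: [-0.1, 0.5, 6.3]
finger_gap: 0.0636
grip_force: 44.0
```

```bash
python3 -m jog '[0,0,0,0,0,1,5, 0,0,0,0,0,3,5, 0,0,0,0,0,6,5, 0,0,0,0,0,9,5, 0,0,0,0,0,13,5, 0,0,0.05,1,-3,13,5, 0,0,0.1,2,-7,13,5, 0,0,0.15,3,-11,13,5, 0,0,0.2,4,-15,13,5, 0,0,0.218,5,-18.4,13,5]' 40; python3 -m jog '[0,0,0,0.2,-4,0,5, 0,0,0,0.4,-8,0,5, 0,0,0,0.6,-12,0,5, 0,0,0,0.8,-16,0,5, 0,0,0,1,-20,0,5, 0,0,0,1.2,-24,0,5, 0,0,0,1.4,-27.5,0,5, 0,0,0,1.4,-30,0,5, 0,0,0,1.4,-30,0,5, 0,0,0,1.4,-30,0,5]' 40; python3 -m jog '[0,0,0,0,0,0,5, 0,0,0,0,0,0,5]' 40
```

```text
time_s: 17.1
ee_pos: [0.5267, 0.0635, 0.185]
tcp_rot: [[0.308, 0.951, -0.001], [0.951, -0.308, -0.0], [-0.0, -0.0, -1.0]]
force: [0.6, 0.8, -1.7]
finger_gap: 0.0635
grip_force: 44.9
time_s: 18.1
ee_pos: [0.5403, -0.2346, 0.1845]
tcp_rot: [[0.31, 0.951, -0.001], [0.951, -0.31, 0.001], [0.001, -0.001, -1.0]]
force: [-0.9, -0.7, -1.8]
finger_gap: 0.0636
grip_force: 44.8
time_s: 18.3
ee_pos: [0.5408, -0.2332, 0.1847]
tcp_rot: [[0.307, 0.952, -0.001], [0.952, -0.307, 0.001], [0.001, -0.001, -1.0]]
force: [-0.3, 0.3, -1.2]
finger_gap: 0.0636
grip_force: 44.8
```

```bash
cat > d.py <<'E'
from h import *
for n in ("top","scene"):
    c=camera(n); print([(d["point"],d["conf"]) for d in finder.place_of("block",c)])
    im=c["image"][140:290,310:470] if n=="top" else c["image"][60:210,140:300]
    a=cv2.resize(im,None,fx=2.5,fy=2.5,interpolation=cv2.INTER_CUBIC); b=a if n=="top" else np.hstack([b,a])
import sys; cv2.imwrite("pics/%s.png"%sys.argv[1],b[:,:,::-1])
E
python3 d.py d1
```

```text
[([0.3365, 0.1925, 0.0014], 0.91), ([0.5448, -0.2351, 0.1348], 0.83)]
[([0.3367, 0.1869, 0.0004], 0.95), ([0.5373, -0.2378, 0.134], 0.9)]
```

View pics/d1.png

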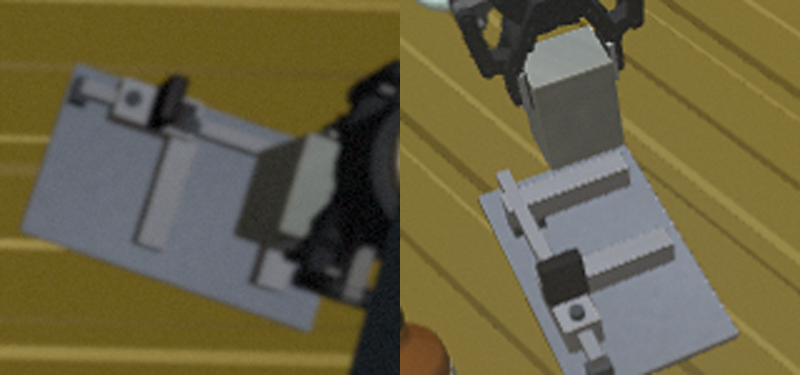

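The crops show the block hanging square above the gap, its bottom edge near (270,235) in the left crop, with both jaws clear below. I lower it now.

```bash
python3 -m jog '[0,0,0,0.1,0.1,-3,5, 0,0,0,0.1,0.1,-6,5, 0,0,0,0.1,0.1,-8.5,5, 0,0,0,0.1,0.1,-10.5,5, 0,0,0,0.1,0.1,-11.6,5, 0,0,0,0.1,0.1,-12,5, 0,0,0,0.1,0.1,-12,5, 0,0,0,0.1,0.1,-12,5]' 40; python3 -m jog '[0,0,0,0,0,-0.2,5, 0,0,0,0,0,-0.2,5]' 40
```

```text
time_s: 19.3
ee_pos: [0.5429, -0.2341, 0.0657]
tcp_rot: [[0.309, 0.951, 0.002], [0.951, -0.309, -0.001], [-0.001, 0.002, -1.0]]
force: [0.3, 0.1, -1.7]
finger_gap: 0.0635
grip_force: 44.9
time_s: 19.5
ee_pos: [0.5424, -0.2339, 0.0634]
tcp_rot: [[0.309, 0.951, 0.001], [0.951, -0.309, -0.001], [-0.0, 0.001, -1.0]]
force: [0.1, -0.5, -2.5]
finger_gap: 0.0634
grip_force: 44.9
```

```bash
python3 -m jog '[0,0,0,0,0,-0.15,5, 0,0,0,0,0,-0.15,5]' 40; python3 -m jog '[0,0,0,0,0,-0.1,5, 0,0,0,0,0,-0.1,5]' 40
```

```text
time_s: 19.7
ee_pos: [0.5421, -0.2337, 0.0613]
tcp_rot: [[0.309, 0.951, 0.0], [0.951, -0.309, -0.0], [-0.0, 0.0, -1.0]]
force: [-0.4, -0.3, -0.7]
finger_gap: 0.0637
grip_force: 44.9
time_s: 19.9
ee_pos: [0.5422, -0.2338, 0.0609]
tcp_rot: [[0.309, 0.951, 0.0], [0.951, -0.309, -0.0], [-0.0, 0.0, -1.0]]
force: [-0.2, -0.0, 3.7]
finger_gap: 0.0637
grip_force: 45.3
```

```bash
python3 -m jog '[0,0,0,0,0,0,6.6, 0,0,0,0,0,0,7.2, 0,0,0,0,0,0,8.5, 0,0,0,0,0,0.2,8.5, 0,0,0,0,0,2,8.5, 0,0,0,0,0,6,8.5, 0,0,0,0,0,10,8.5, 0,0,0,2,2,12,8.5, 0,0,0,5,4.5,12,8.5, 0,0,0,7.7,6.3,12,8.5]' 30; python3 -m jog '[0,0,0,0,0,0,8.5, 0,0,0,0,0,0,8.5]' 30; python3 - <<'E'
from fit import *
np.set_printoptions(precision=4,suppress=True)
s=r.get_state(); print(s["ee_pos"])
C=[camera("top"),camera("scene")]; B=[box(-32,32,-23,23,0,90)]
bv=[(c,m) for c in C for m in [sil("block",c,np.array([.542,-.234,.01]),.045)] if m is not None]
print(len(bv),[fit(B,[v],np.array([.542,-.234,-.31]),.01) for v in bv])
for c in C: print(finder.place_of("block",c), finder.place_of("thumb",c))
E
python3 d.py d2
```

```text
time_s: 20.9
ee_pos: [0.6204, -0.1699, 0.182]
tcp_rot: [[0.309, 0.951, 0.003], [0.951, -0.309, -0.001], [0.0, 0.003, -1.0]]
force: [-0.3, 0.9, 0.0]
finger_gap: 0.0848
grip_force: 0.0
time_s: 21.1
ee_pos: [0.619, -0.17, 0.1799]
tcp_rot: [[0.307, 0.952, -0.001], [0.952, -0.307, -0.0], [-0.0, -0.001, -1.0]]
force: [-0.6, -0.0, -0.6]
finger_gap: 0.085
grip_force: 0.0
[ 0.619  -0.17    0.1799]
1 [(array([ 0.5438, -0.2329, -0.3986]), np.float64(0.17537783086299896))]
[{'point': [0.3362, 0.1929, 0.0017], 'conf': 0.95}] [{'point': [0.6194, -0.1713, 0.107], 'conf': 0.86}]
[{'point': [0.5412, -0.2327, 0.0092], 'conf': 0.88}, {'point': [0.3392, 0.1861, -0.0009], 'conf': 0.79}] [{'point': [0.6201, -0.1677, 0.1034], 'conf': 0.69}, {'point': [0.5754, 0.2562, 0.0008], 'conf': 0.62}]
[([0.3361, 0.1915, 0.0005], 0.82), ([0.5439, -0.2371, 0.0107], 0.61)]
[([0.3373, 0.1852, -0.0013], 0.8), ([0.5414, -0.2364, 0.0102], 0.62), ([0.7592, -0.1881, 0.0047], 0.5)]
```

View pics/d2.png

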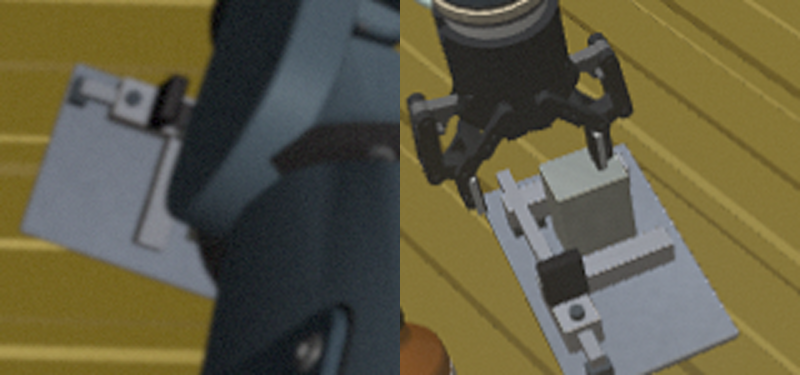

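The block stands upright between the jaws at (590,200) in the right crop, and the thumb grip is free. I descend on the grip and pinch it.

```bash
python3 -m jog '[0,0,0,0,0,-3,8.5, 0,0,0,0,0,-6,8.5, 0,0,0,0,0,-8.5,8.5, 0,0,0,0,0,-10.3,8.5, 0,0,0,0,0,-11.1,8.5, 0,0,0,0,0,-11.1,8.5, 0,0,0,0,0,-11.1,3, 0,0,0,0,0,-11.1,3, 0,0,0,0,0,-11.1,3, 0,0,0,0,0,-11.1,3]' 30; python3 -m jog '[0,0,0,0,0,0,3, 0,0,0,0,0,0,3]' 30
```

```text
time_s: 22.7
ee_pos: [0.6194, -0.1709, 0.0705]
tcp_rot: [[0.309, 0.951, 0.001], [0.951, -0.309, -0.001], [-0.0, 0.001, -1.0]]
force: [-1.8, 0.7, 3.2]
finger_gap: 0.0355
grip_force: 31.3
time_s: 22.9
ee_pos: [0.6194, -0.1708, 0.0705]
tcp_rot: [[0.309, 0.951, 0.001], [0.951, -0.309, -0.001], [-0.0, 0.001, -1.0]]
force: [-1.7, 0.0, 6.3]
finger_gap: 0.0356
grip_force: 31.7
```

```bash
python3 -m jog '[0,0,0,-0.06,-0.19,0,3, 0,0,0,-0.12,-0.38,0,3, 0,0,0,-0.19,-0.57,0,3, 0,0,0,-0.25,-0.76,0,3, 0,0,0,-0.31,-0.95,0,3, 0,0,0,-0.37,-1.14,0,3, 0,0,0,-0.43,-1.33,0,3, 0,0,0,-0.5,-1.52,0,3, 0,0,0,-0.5,-1.52,0,3]' 30; python3 -m jog '[0,0,0,-0.06,-0.19,0,3, 0,0,0,-0.06,-0.19,0,3]' 30;  python3 -m jog '[0,0,0,-0.06,-0.19,0,3, 0,0,0,-0.06,-0.19,0,3]' 30; python3 -m jog '[0,0,0,-0.06,-0.19,0,3, 0,0,0,-0.06,-0.19,0,3]' 30
```

```text
time_s: 23.8
ee_pos: [0.6148, -0.1852, 0.0705]
tcp_rot: [[0.309, 0.951, 0.002], [0.951, -0.309, 0.001], [0.001, 0.002, -1.0]]
force: [0.5, 4.2, 6.0]
finger_gap: 0.0358
grip_force: 31.7
time_s: 24.0
ee_pos: [0.6143, -0.187, 0.0705]
tcp_rot: [[0.309, 0.951, 0.002], [0.951, -0.309, 0.001], [0.001, 0.002, -1.0]]
force: [0.5, 4.0, 5.9]
finger_gap: 0.0356
grip_force: 31.7
time_s: 24.2
ee_pos: [0.6136, -0.1889, 0.0705]
tcp_rot: [[0.309, 0.951, 0.002], [0.951, -0.309, 0.001], [0.001, 0.001, -1.0]]
force: [0.2, 3.1, 5.8]
finger_gap: 0.0356
grip_force: 31.7
time_s: 24.4
ee_pos: [0.613, -0.1907, 0.0705]
tcp_rot: [[0.309, 0.951, 0.002], [0.951, -0.309, 0.001], [0.001, 0.001, -1.0]]
force: [0.7, 4.1, 6.2]
finger_gap: 0.0357
grip_force: 31.7
```

```bash
for i in 1; do python3 -m jog '[0,0,0,-0.06,-0.19,0,3, 0,0,0,-0.06,-0.19,0,3]' 30; done; python3 -m jog '[0,0,0,-0.06,-0.19,0,3, 0,0,0,-0.06,-0.19,0,3]' 30; python3 -m jog '[0,0,0,-0.03,-0.1,0,3, 0,0,0,-0.03,-0.1,0,3]' 30
```

```text
time_s: 24.6
ee_pos: [0.6125, -0.1924, 0.0704]
tcp_rot: [[0.309, 0.951, 0.002], [0.951, -0.309, 0.001], [0.002, 0.001, -1.0]]
force: [0.9, 4.5, 6.0]
finger_gap: 0.0353
grip_force: 31.7
time_s: 24.8
ee_pos: [0.6119, -0.1943, 0.0705]
tcp_rot: [[0.309, 0.951, 0.002], [0.951, -0.309, 0.001], [0.002, 0.001, -1.0]]
force: [0.3, 4.6, 5.9]
finger_gap: 0.0357
grip_force: 31.7
time_s: 25.0
ee_pos: [0.6116, -0.1951, 0.0705]
tcp_rot: [[0.309, 0.951, 0.002], [0.951, -0.309, 0.001], [0.002, 0.001, -1.0]]
force: [-0.1, 4.0, 5.7]
finger_gap: 0.0355
grip_force: 31.7
```

```bash
python3 -m jog '[0,0,0,-0.03,-0.1,0,3, 0,0,0,-0.03,-0.1,0,3]' 30 | grep -E "ee_pos|force"; python3 -m jog '[0,0,0,-0.03,-0.1,0,3, 0,0,0,-0.03,-0.1,0,3]' 30| grep -E "ee_pos|force"; python3 -m jog '[0,0,0,-0.015,-0.05,0,3, 0,0,0,-0.015,-0.05,0,3]' 30| grep -E "ee_pos|force"
```

```text
ee_pos: [0.6113, -0.1961, 0.0705]
force: [-0.3, 5.5, 7.5]
grip_force: 31.7
ee_pos: [0.611, -0.1971, 0.0705]
force: [0.7, 4.6, 7.0]
grip_force: 31.7
ee_pos: [0.6109, -0.1975, 0.0704]
force: [0.3, 4.2, 6.5]
grip_force: 31.7
```

```bash
python3 -m jog '[0,0,0,-0.015,-0.05,0,3, 0,0,0,-0.015,-0.05,0,3]' 30 | grep -E "ee_pos|force:"; python3 -m jog '[0,0,0,-0.015,-0.05,0,3, 0,0,0,-0.015,-0.05,0,3]' 30| grep -E "ee_pos|force:"
```

```text
ee_pos: [0.6107, -0.198, 0.0705]
force: [0.8, 4.3, 6.1]
grip_force: 31.8
ee_pos: [0.6106, -0.1985, 0.0705]
force: [0.7, 4.3, 6.3]
grip_force: 31.8
```

```bash
python3 d.py d3; python3 - <<'E'
from fit import *
np.set_printoptions(precision=4,suppress=True)
C=[camera("top"),camera("scene")]
for c in C[1:]:
    m=sil("caliper",c,np.array([.556,-.208,0]),.03); b=sil("block",c,np.array([.542,-.236,.01]),.045)
    B=[box(-32,32,-23,23,0,90)]; print(fit(B,[(c,b)],np.array([.542,-.236,-.31]),.01))
E
```

```text
[([0.7562, -0.1873, 0.0014], 0.73), ([0.5748, 0.2588, 0.0106], 0.26)]
[([0.5383, -0.246, 0.013], 0.78), ([0.3343, 0.1855, -0.0028], 0.77), ([0.4859, 0.1527, 0.0061], 0.52), ([0.4011, -0.0063, -0.0016], 0.17)]
(array([ 0.5436, -0.2304, -0.5576]), np.float64(6.669692516326904))
```

View pics/d3.png

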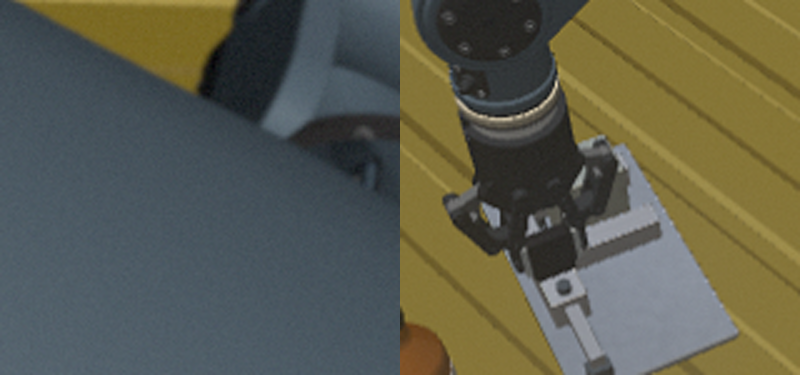

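The hand covers the block, and the blade reads straight. I continue in half-millimetre steps until the force rises.

```bash
python3 -m jog '[0,0,0,-0.015,-0.05,0,3, 0,0,0,-0.015,-0.05,0,3]' 30 | grep -E "ee_pos|force:"; python3 -m jog '[0,0,0,-0.015,-0.05,0,3, 0,0,0,-0.015,-0.05,0,3]' 30| grep -E "ee_pos|force:"; python3 -m jog '[0,0,0,-0.015,-0.05,0,3, 0,0,0,-0.015,-0.05,0,3]' 30| grep -E "ee_pos|force:"
```

```text
ee_pos: [0.6104, -0.199, 0.0705]
force: [0.9, 5.3, 7.0]
grip_force: 31.8
ee_pos: [0.6103, -0.1995, 0.0705]
force: [0.1, 5.0, 6.7]
grip_force: 31.8
ee_pos: [0.6101, -0.1998, 0.0704]
force: [0.7, 4.8, 5.8]
grip_force: 31.7
```

```bash
python3 -m jog '[0,0,0,-0.015,-0.05,0,3, 0,0,0,-0.015,-0.05,0,3]' 30 | grep -E "ee_pos|force:"; python3 -m jog '[0,0,0,-0.015,-0.05,0,3, 0,0,0,-0.015,-0.05,0,3]' 30| grep -E "ee_pos|force:"; python3 -m jog '[0,0,0,-0.015,-0.05,0,3, 0,0,0,-0.015,-0.05,0,3]' 30| grep -E "ee_pos|force:"
```

```text
ee_pos: [0.6101, -0.1999, 0.0705]
force: [1.2, 6.2, 5.5]
grip_force: 31.8
ee_pos: [0.6101, -0.2, 0.0705]
force: [1.6, 6.3, 6.1]
grip_force: 31.8
ee_pos: [0.6101, -0.2, 0.0704]
force: [2.6, 8.9, 6.6]
grip_force: 31.8
```

```bash
python3 -m jog '[0,0,0,0.03,0.1,0,3, 0,0,0,0.03,0.1,0,3]' 30 | grep -E "ee_pos|force:"; python3 -m jog '[0,0,0,0.03,0.1,0,3, 0,0,0,0.03,0.1,0,3]' 30| grep -E "ee_pos|force:"; python3 -m jog '[0,0,0,0.015,0.05,0,3, 0,0,0,0.015,0.05,0,3]' 30| grep -E "ee_pos|force:"
```

```text
ee_pos: [0.6101, -0.2, 0.0704]
force: [1.0, 5.4, 5.9]
grip_force: 31.8
ee_pos: [0.61, -0.2, 0.0704]
force: [0.4, 4.1, 6.5]
grip_force: 31.7
ee_pos: [0.6101, -0.2, 0.0704]
force: [-0.7, 1.8, 5.2]
grip_force: 31.7
```

```bash
python3 -m jog '[0,0,0,0.03,0.1,0,3, 0,0,0,0.03,0.1,0,3]' 30 | grep -E "ee_pos|force:"; python3 -m jog '[0,0,0,0,0,0,4.2, 0,0,0,0,0,0,5.5, 0,0,0,0,0,0,7.5, 0,0,0,0,0,0,8.5, 0,0,0,0,0,0,8.5, 0,0,0,0,0,2,8.5, 0,0,0,0,0,6,8.5, 0,0,0,0,0,10,8.5, 0,0,0,0,0,13,8.5, 0,0,0,0,4,15,8.5]' 30;  python3 -m jog '[0,0,0,-2,4,0,8.5, 0,0,0,-4,8,0,8.5, 0,0,0,-6,12,0,8.5, 0,0,0,-8,16,0,8.5, 0,0,0,-8,20,0,8.5, 0,0,0,-8,20,0,8.5, 0,0,0,-8,20,0,8.5]'; python3 d.py d4; python3 - <<'E'
from fit import *
np.set_printoptions(precision=4,suppress=True)
C=[camera("top"),camera("scene")]; B=[box(-32,32,-23,23,0,90)]
bs=[sil("block",c,np.array([.542,-.236,.01]),.045) for c in C]
for c,b in zip(C,bs):
    if b is not None: print(fit(B,[(c,b)],np.array([.542,-.236,-.31]),.01))
    m=sil("caliper",c,np.array([.556,-.208,0]),.03); print(fit(cal,[(c,m)],np.array([.5557,-.2088,-.3145,.046]),0,[b]))
E
```

```text
ee_pos: [0.6101, -0.1998, 0.0704]
force: [-1.7, -0.3, 5.6]
grip_force: 31.7
time_s: 29.4
ee_pos: [0.6119, -0.1641, 0.2223]
tcp_rot: [[0.314, 0.949, 0.006], [0.949, -0.314, -0.005], [-0.003, 0.008, -1.0]]
force: [0.6, 1.0, -1.1]
finger_gap: 0.0852
grip_force: 0.0
time_s: 30.1
ee_pos: [0.53, 0.0413, 0.2194]
tcp_rot: [[0.307, 0.952, 0.001], [0.952, -0.307, -0.001], [-0.0, 0.001, -1.0]]
force: [0.2, -0.4, 0.9]
finger_gap: 0.085
grip_force: 0.0
[([0.3327, 0.1926, 0.0002], 0.82), ([0.5413, -0.2487, 0.0122], 0.67), ([0.5535, -0.2104, -0.0009], 0.44)]
[([0.5366, -0.2442, 0.009], 0.89), ([0.3357, 0.1874, -0.0021], 0.62), ([0.5568, -0.2063, 0.0], 0.54)]
(array([ 0.5385, -0.2442, -0.2761]), np.float64(0.1801113337278366))
(array([ 0.5552, -0.21  , -0.3125,  0.0442]), np.float64(0.0535101592540741))
(array([ 0.5348, -0.2511, -0.3648]), np.float64(0.3396531045436859))
(array([ 0.5569, -0.2089, -0.3178,  0.0497]), np.float64(0.031238242983818054))
```

View pics/d4.png

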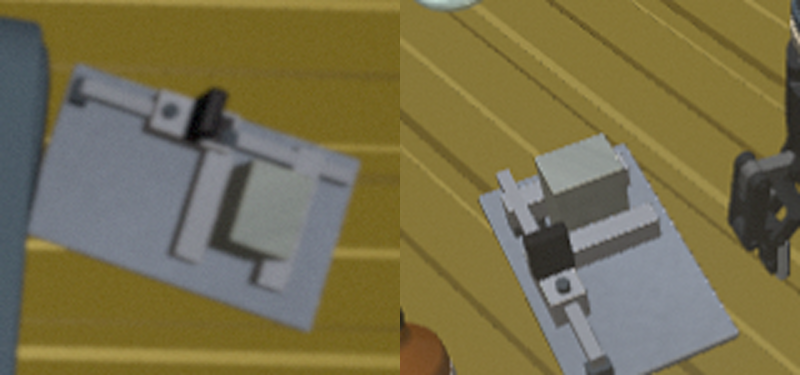

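The jaws appear closed on the block in both crops. I overlay the ideal end state to verify flush contact.

```bash
python3 - <<'E'
from fit import *
from rel import inv
B=box(-32,32,-23,23,0,90)
ims=[]
for n,x0,y0 in (("top",340,150),("scene",165,105)):
    c=camera(n); k=6; im=cv2.resize(c["image"][y0:y0+100,x0:x0+66 if n=="x" else x0+66+0],None,fx=k,fy=k,interpolation=cv2.INTER_CUBIC)
    if n=="top": x0=370; im=cv2.resize(c["image"][y0:y0+100,x0:x0+66],None,fx=k,fy=k,interpolation=cv2.INTER_CUBIC)
    else: x0=185; im=cv2.resize(c["image"][y0:y0+100,x0:x0+66],None,fx=k,fy=k,interpolation=cv2.INTER_CUBIC)
    w=-.3145;R=np.array([[np.cos(w),-np.sin(w),0],[np.sin(w),np.cos(w),0],[0,0,1]]); o=np.array([.5557,-.2088,0])
    for loc,col in ((box(-37,27,-60,-14,10,100)[[1,5,7,3]],(255,0,0)),(box(-55,35,-14,8,22,47)[[1,5,7,3]],(0,255,0)),(box(-55,55,-82,-60,22,47)[[1,5,7,3]],(0,0,255))):
        p=((pix(c,loc@R.T+o)-[x0,y0]+.5)*k).astype(int); cv2.polylines(im,[p],True,col,1)
    ims.append(im)
cv2.imwrite("pics/ov.png",np.hstack(ims)[:,:,::-1])
E
```

```text
(no output)
```

View pics/ov.png

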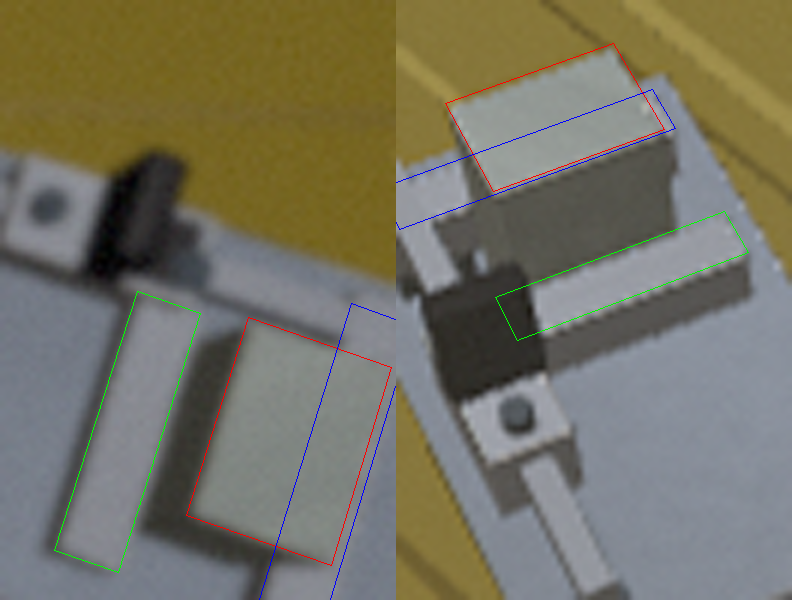

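The overlay agrees: both jaws are flush on the block and the blade is straight.

```bash
python3 -c "
from station import order; print(order.hand_in())"
```

```text
the job is handed in; nothing more can be done
None
```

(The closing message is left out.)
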